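# Fetch the brass nozzle from the tilt bin

## Task

Tip the blue bin forward by its white handle until it is wide open, so that the nozzles at its back come out from under the roof. Then take out the brass nozzle and set it down, without dropping it, in the white parts tray. The black nozzle stays in the bin; the bin can stay tipped, and the brass nozzle may stand or lie in the tray.

Things in the scene. Friction and masses are not known exactly. Their poses are not given: they have to be found in the camera images.
- bin (a joint): Tilt of the blue bin (210 mm wide, 150 deep, with 22 mm low side walls), rad: 0 level and shut, 0.8 fully tipped to the robot, at its stop. The hinge axis runs left-right, 140 mm straight below the shut handle bar, 20 mm above the table. Stiff hinge, stays where left; takes 5 to 12 N at the handle. Fully tipped, the nozzles lean 46 degrees to the robot, middles 160 mm above the table.
- bin_handle (a point): Middle of the white handle bar: round, 12 mm diameter, 90 mm long, 35 mm above the bin's front panel, 160 mm above the table when shut, free on both sides. Axes turn with the bin: y along the bar, parallel to the hinge; x to the bin's back; z up, the hinge 140 mm down it. Tipping swings the bar towards the robot and down, 100 and 43 mm in all.
- stand: Plywood stand of the bin, fixed. Origin on the table under the middle of the hinge; x to the back, away from the robot; z up. Its roof, top 185 mm above the table, spans 75 to 190 mm behind the origin and covers the nozzles while the bin is shut; side walls 120 mm left and right. The fully tipped nozzles' middles are about 50 mm in front of the roof's edge.
- brass_mid (a point): Brass nozzle, to fetch: 24 mm diameter cylinder, 50 mm tall, the top 16 mm a cone; 60 to 110 g. Point: on its axis, 25 mm above its flat base; z up the nozzle. Starts standing loose at the back of the bin (bin axes: 112 mm behind, 55 mm below the handle bar, 50 mm left or right of its middle), under the roof, behind two thin 40 mm pins that keep it from sliding forward.
- black_mid (a point): Black nozzle, to be left: 24 mm diameter cylinder, 50 mm tall, the top 16 mm a cone; 60 to 110 g. Point: on its axis, 25 mm above its flat base; z up the nozzle. Starts standing loose at the back of the bin (bin axes: 112 mm behind, 55 mm below the handle bar, 50 mm left or right of its middle), under the roof, behind two thin 40 mm pins that keep it from sliding forward.
- tray: White open parts tray, fixed on the table, 170 x 170 mm, 25 mm tall, walls and floor 5 mm thick. Origin at the centre of its underside, on the table; z up, x and y along its sides.
Things that resemble listed ones, but are neither listed nor needed, are in the scene too. There is more than one size of the tray; the one meant has the size given above.

How it is judged:
By the outcome, as a careful person would: the job done as asked, in the order asked, and still so for the second after the job is handed in, with the robot touching nothing.
It also fails if it takes over 61 s, if anything falls off the work surface, if the arm or the gripper's body presses on something with over 40 N, if the wrist force passes 120 N, or if a joint passes its speed limit or range.

## Robot

A 6-joint arm with a two-finger parallel gripper is mounted at the origin on the work surface. World frame = base frame: x ahead of the robot, y to its left, z up, the work surface at z = 0. Lengths are in m, angles in degrees, forces in N, time in s.
With the tool pointing down it reaches from about 0.275 to 0.825 m from the base axis. Payload 5.2 kg.
Tool frame: the origin (TCP) lies at the centre of the arm's flange, where the gripper is bolted on; the fingertips stand 186 mm ahead of it and the grasp point (between the pads) lies 167 mm ahead of it; z points along the fingers, y is the line along which they close (so a half turn about z gives the same grasp; the last joint's range is limited). The gripper opens to 93 mm and grips with 3 to 60 N. Pads are 15 mm wide; open, the fingers measure 128 mm over their backs; the gripper's body (75 mm by 188 mm) begins 65 mm behind the grasp point.
Start: joints at [55.13, 14.817, 87.949, -0, 77.235, -11.62], TCP at [0.217, 0.505, 0.405] pointing down, gripper open.
Joint ranges: [-179.93, 179.93], [-52.35, 119.4], [10.71, 147.94], [-69.91, 249.91], [12.55, 155.21], [-178.61, 178.61]. Speed limits (degrees/s): [147.25, 147.25, 180, 180, 180, 180].

## Interface

Orientations are given as a 3x3 rotation matrix whose columns are the frame's x, y, z axes.
In Python, from rig import bot gives the robot as it stands.
- The arm moves only by the shell command python3 -m crank 'ROWS' [FORCE]. ROWS is JSON, a list of rows, each a list of 5 numbers: the opening, from 0 (shut) to 1 (fully open), then the shift along the world's x, y, z in m, then the turn about the world's z in rad. A call has 1 to 12 rows; each row shifts and turns the commanded pose from where the row before left it; what a row does not reach is not made up. A row lasts 1/10 s, in which the tool goes at most 50 mm and 8.59 degrees, less where a joint would pass 70% of its speed; a pose out of reach is approached as far as the arm can. A call is refused whole if a number of a shift passes 0.05 or a number of a turn 0.15, either way. A call with a gripper value outside its range is refused whole. The fingers move at their own pace and stop on an object; FORCE is the grip in N (left out, the last holds). Time passes only in rows, so rows that do not move let the fingers close. It gives the time, the measured TCP pose, the force, the opening and the grip force at its end, in the units of the state.
- bot.get_obs(): the state, without advancing time (a new reading comes with each control period).
- bot.capture(name): name is "scene" or "top"; returns a dict with "img" (420x560x3 uint8, blue, green, red), "z_map" (420x560 float32, m along the optical axis (not along the pixel's ray), 0 where there is no reading), "K" (3x3 intrinsics, pixels), "origin" and "attitude" of the camera in the world. Camera axes: x right, y up, looking along -z (the intrinsics and any distortion apply to the point x, -y, -z); pixel columns grow to the right and rows downward; lengths in m; the calibration is good to about 2 mm. A picture is of the moment at which its call begins.
- bot.job_done(): hands the job in; it is judged then, once.
The state is a dict: "t": time; "joints": joint angles; "joint_velocities": joint speeds; "joint_torque": joint torques, N m; "tcp_pos": TCP position; "tcp_rot": TCP orientation; "contact_force": force on the tool from outside, world axes, zero at the start; "moment": the same for the moment, N m; "finger_gap": opening from 0.0 (shut) to 1.0 (fully open); "grasp_force": force on a finger pad.
Only numpy, scipy, OpenCV 4.12 (cv2) and the standard library are available. Lean on these libraries where they do the work, as an engineer would, in place of code of your own. Each camera call takes 0.05 s, during which the arm holds its last target. There are 200 camera calls.

## Working session

There is one attempt and no reset: what is moved stays moved. The work goes in short steps, Python scripts to look and compute and a shell command to move; the robot and the scene stay as the last step left them, time stands still between calls to the robot, and variables do not carry over. Pictures are saved under pics/ and viewed, at most 10 in all, crops included, and the job is handed in when it is done.

```bash
mkdir -p pics; ls; cat > h.py <<'E'
import numpy as np, cv2
from rig import bot
def cap(n):
    c=bot.capture(n); return c
def cloud(c):
    z=c["z_map"].astype(float); K=np.array(c["K"]); v,u=np.indices(z.shape)
    p=np.stack([(u-K[0,2])/K[0,0]*z,-(v-K[1,2])/K[1,1]*z,-z],-1)
    w=p@np.array(c["attitude"]).T+np.array(c["origin"]); w[z==0]=np.nan
    return w
E
python3 - <<'E'
from h import *
for n in("scene","top"):
    c=cap(n); cv2.imwrite(f"pics/{n}0.png",c["img"]); np.save(f"{n}0.npy",cloud(c)); print({k:v for k,v in c.items() if k not in("img","z_map")})
print(bot.get_obs())
E
```

```text
pics
{'K': array([[506.71167106,   0.        , 276.83729215],
       [  0.        , 506.71167106, 213.86842847],
       [  0.        ,   0.        ,   1.        ]]), 'origin': array([0.87081801, 0.27594213, 0.90378982]), 'attitude': array([[-0.74667432, -0.57043341,  0.34217422],
       [ 0.66501859, -0.62847546,  0.40344625],
       [-0.01509112,  0.52879517,  0.8486153 ]])}
{'K': array([[529.3501364 ,   0.        , 282.54570357],
       [  0.        , 529.3501364 , 213.57652175],
       [  0.        ,   0.        ,   1.        ]]), 'origin': array([ 0.45593918, -0.07277667,  1.32241695]), 'attitude': array([[-0.00731904,  0.99689444, -0.07840854],
       [-0.99970351, -0.00547354,  0.02372603],
       [ 0.02322318,  0.07855895,  0.99663894]])}
{'t': 0.1, 'joints': array([ 5.51289615e+01,  1.48561355e+01,  8.80041043e+01,  2.99747038e-04,
        7.72350673e+01, -1.16185529e+01]), 'joint_velocities': array([-0.03074077, -0.02740173, -0.21953152,  0.07273125,  0.09087622,
        0.01520175]), 'joint_torque': array([ 1.54862973e-03, -4.38212085e+01, -2.84642190e+01,  7.19828624e-02,
        3.61377967e-02, -4.25892154e-05]), 'tcp_pos': array([0.21699076, 0.50518323, 0.40399563]), 'tcp_rot': array([[-9.18773464e-01,  3.94784005e-01, -9.55217193e-04],
       [ 3.94785014e-01,  9.18772517e-01, -1.36182353e-03],
       [ 3.40001157e-04, -1.62831276e-03, -9.99998616e-01]]), 'contact_force': array([-0.63282902, -0.52657207,  0.08492767]), 'moment': array([ 0.01540745, -0.02207872, -0.01334119]), 'grasp_force': 0.0, 'finger_gap': 0.9981373944251064}
```

View pics/scene0.png

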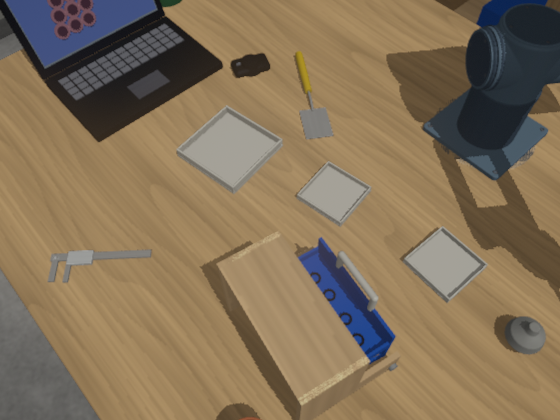

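View pics/top0.png

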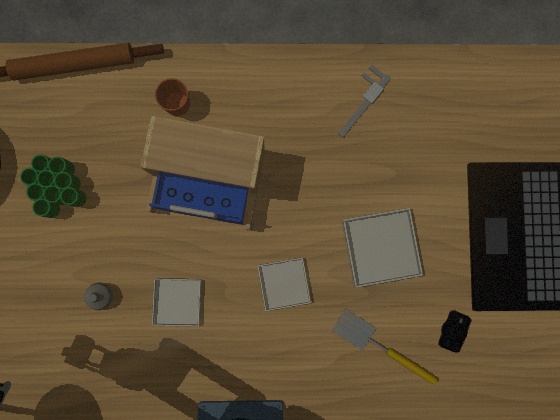

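The scene view shows the bin with its white handle at about (357,280), the roof behind it, and three trays. In the top view the handle is near (192,211), the large tray at (384,248), and the small ones at (178,302) and (285,284). Next I measure the handle, roof and trays.

```bash
python3 - <<'E'
from h import *
t=np.load("top0.npy"); s=np.load("scene0.npy"); im=cv2.imread("pics/top0.png"); si=cv2.imread("pics/scene0.png")
def rect(w,m,name):
    p=w[m]; p=p[~np.isnan(p[:,0])]; r=cv2.minAreaRect(p[:,:2].astype(np.float32)); print(name,len(p),np.round(r[0],4),np.round(r[1],4),round(r[2],2),"z",np.round(np.percentile(p[:,2],[5,50,95]),4)); return p
v,u=np.indices(t.shape[:2])
white=lambda i:(i.min(2)>105)&(i.max(2).astype(int)-i.min(2)<40)
for a,b in((384,248),(178,302),(285,284)):
    m=white(im)&(abs(u-a)<50)&(abs(v-b)<50)
    n,l=cv2.connectedComponents(m.astype(np.uint8)); rect(t,(l==l[b,a])&m,"tray")
rect(t,(t[...,2]>.172)&(t[...,2]<.20)&(abs(u-205)<70)&(abs(v-155)<50),"roof")
rect(s,(s[...,2]>.172)&(s[...,2]<.20)&(abs(u-300)<110)&(abs(v-320)<110),"roof_s")
for w,i,a,b,n in((t,im,192,211,"handle"),(s,si,357,280,"handle_s")):
    m=white(i)&(abs(u-a)<45)&(abs(v-b)<45)&(w[...,2]>.148)&(w[...,2]<.172)
    p=rect(w,m,n)
    q=p-p.mean(0); print(p.mean(0),np.linalg.svd(q,full_matrices=0)[2][0], np.ptp(q@np.linalg.svd(q,full_matrices=0)[2][0]))
E
```

```text
tray 92 [ 0.4511 -0.3378] [0.0427 0.0472] 89.73 z [-0.0005  0.0043  0.0083]
tray 1636 [0.3451 0.1524] [0.1031 0.1076] 87.66 z [-0.0016  0.0028  0.0082]Traceback (most recent call last):
  File "<stdin>", line 9, in <module>
  File "<stdin>", line 4, in rect
    return _quantile_unchecked(
        a, q, axis, out, overwrite_input, method, keepdims, weights)
    return _ureduce(a,
                    func=_quantile_ureduce_func,
    ...<5 lines>...
                    overwrite_input=overwrite_input,
                    method=method)
    r = func(a, **kwargs)
    result = _quantile(arr,
                       quantiles=q,
    ...<2 lines>...
                       out=out,
                       weights=wgt)
    slices_having_nans = np.isnan(arr[-1, ...])
                                  ~~~^^^^^^^^^
IndexError: index -1 is out of bounds for axis 0 with size 0
```

```bash
cat > m.py <<'E'
from h import *
def rect(w,m,name):
    p=w[m]; p=p[~np.isnan(p[:,0])]
    if len(p)<5: print(name,"none"); return p
    r=cv2.minAreaRect(p[:,:2].astype(np.float32)); print(name,len(p),np.round(r[0],4),np.round(r[1],4),round(r[2],2),"z",np.round(np.percentile(p[:,2],[5,50,95]),4)); return p
white=lambda i:(i.max(2)>95)&(i.max(2).astype(int)-i.min(2)<35)
E
python3 - <<'E'
from m import *
t=np.load("top0.npy"); s=np.load("scene0.npy"); im=cv2.imread("pics/top0.png"); si=cv2.imread("pics/scene0.png")
v,u=np.indices(t.shape[:2])
print(im[248,384],im[284,285],im[211,192],si[280,357])
for a,b in((384,248),(178,302),(285,284)):
    m=white(im)&(abs(u-a)<50)&(abs(v-b)<50); rect(t,m,"tray")
rect(t,(t[...,2]>.172)&(t[...,2]<.20)&(abs(u-205)<70)&(abs(v-155)<50),"roof")
rect(s,(s[...,2]>.172)&(s[...,2]<.20)&(abs(u-300)<110)&(abs(v-320)<110),"roof_s")
for w,i,a,b,n in((t,im,192,211,"handle"),(s,si,357,280,"handle_s")):
    m=white(i)&(abs(u-a)<45)&(abs(v-b)<45)&(w[...,2]>.145)&(w[...,2]<.175)
    p=rect(w,m,n)
    q=p-p.mean(0);d=np.linalg.svd(q,full_matrices=0)[2][0]; print(p.mean(0),d,np.ptp(q@d))
E
```

```text
[108 118 120] [105 118 120] [107 117 121] [106 116 122]
tray 4216 [ 0.4739 -0.3493] [0.1733 0.1705] 9.62 z [-0.0006  0.0042  0.024 ]
tray 1955 [0.3432 0.1597] [0.1177 0.1167] 87.7 z [-0.0016  0.0031  0.0157]
tray 1946 [ 0.3469 -0.1233] [0.2224 0.1364] 24.34 z [-0.0018  0.0028  0.0159]
roof 6104 [0.6822 0.0744] [0.2512 0.1165] 79.34 z [0.1808 0.1845 0.1881]
roof_s 12579 [0.6799 0.0708] [0.2513 0.1159] 79.31 z [0.1831 0.1853 0.1873]
handle 192 [0.5547 0.099 ] [0.0962 0.0102] 79.37 z [0.1606 0.1643 0.1684]
[0.55442707 0.09876455 0.1645631 ] [-0.18464727 -0.98279579  0.00422074] 0.0962205485203114
handle_s 464 [0.5543 0.0964] [0.0988 0.0125] 79.47 z [0.154  0.1649 0.1676]
[0.55513298 0.09817824 0.16388888] [ 0.18322704  0.98305726 -0.00512667] 0.09885590328294958
```

```bash
python3 -m crank '[[0.5,0.028,-0.034,0,-0.1124],[0.5,0.028,-0.034,0,-0.1124],[0.5,0.028,-0.034,0,-0.1124],[0.5,0.028,-0.034,0,-0.1124],[0.5,0.028,-0.034,0,-0.1124],[0.5,0.028,-0.034,0,-0.1124],[0.5,0.028,-0.034,0,-0.1124],[0.5,0.028,-0.034,0,-0.1124],[0.5,0.028,-0.034,0,-0.1124],[0.5,0.028,-0.034,0,-0.1124],[0.5,0.028,-0.034,0,-0.1124],[0.5,0.028,-0.034,0,-0.1124]]' 30; python3 -m crank '[[0.5,0,0,0,0],[0.5,0,0,0,0],[0.5,0,0,0,0]]'
```

```text
t: 1.3
tcp_pos: [0.5539, 0.0957, 0.4043]
tcp_rot: [[0.188, 0.982, -0.001], [0.982, -0.188, 0.0], [-0.0, -0.001, -1.0]]
contact_force: [-0.2, 0.7, 0.5]
finger_gap: 0.499
grasp_force: 0.0
t: 1.6
tcp_pos: [0.5524, 0.098, 0.4043]
tcp_rot: [[0.181, 0.983, -0.001], [0.983, -0.181, 0.001], [0.0, -0.002, -1.0]]
contact_force: [0.4, -0.6, -0.3]
finger_gap: 0.502
grasp_force: 0.0
```

Well aligned. I'll descend 69 mm and close on the bar.

```bash
python3 -m crank '[[0.5,0,0,-0.025,0],[0.5,0,0,-0.025,0],[0.5,0,0,-0.019,0],[0.5,0,0,0,0],[0,0,0,0,0],[0,0,0,0,0],[0,0,0,0,0],[0,0,0,0,0],[0,0,0,0,0],[0,0,0,0,0]]' 30
```

```text
t: 2.6
tcp_pos: [0.5532, 0.0973, 0.3364]
tcp_rot: [[0.183, 0.983, 0.001], [0.983, -0.183, 0.0], [0.0, 0.001, -1.0]]
contact_force: [-0.5, 0.3, 2.8]
finger_gap: 0.119
grasp_force: 30.0
```

```bash
python3 -m crank '[[0,-0.0055,0.001,-0.0002,0],[0,-0.0055,0.001,-0.0002,0],[0,-0.0055,0.001,-0.0007,0],[0,-0.0055,0.001,-0.0007,0],[0,-0.0054,0.001,-0.0011,0],[0,-0.0054,0.001,-0.0011,0],[0,-0.0053,0.001,-0.0015,0],[0,-0.0053,0.001,-0.0015,0],[0,-0.0052,0.001,-0.002,0],[0,-0.0052,0.001,-0.002,0],[0,-0.005,0.0009,-0.0024,0],[0,-0.005,0.0009,-0.0024,0]]' 30
```

```text
t: 3.8
tcp_pos: [0.4914, 0.1088, 0.323]
tcp_rot: [[0.183, 0.983, 0.01], [0.983, -0.183, -0.001], [0.001, 0.01, -1.0]]
contact_force: [2.8, -1.0, 12.2]
finger_gap: 0.119
grasp_force: 30.0
```

```bash
python3 -m crank '[[0,-0.0048,0.0009,-0.0028,0],[0,-0.0048,0.0009,-0.0028,0],[0,-0.0045,0.0008,-0.0032,0],[0,-0.0045,0.0008,-0.0032,0],[0,-0.0043,0.0008,-0.0035,0],[0,-0.0043,0.0008,-0.0035,0],[0,-0.004,0.0007,-0.0039,0],[0,-0.004,0.0007,-0.0039,0],[0,-0.003,0.0005,-0.003,0],[0,0,0,0,0]]' 30
python3 - <<'E'
from h import *
c=cap("scene"); cv2.imwrite("pics/scene1.png",c["img"])
E
```

```text
t: 4.8
tcp_pos: [0.4525, 0.1161, 0.2929]
tcp_rot: [[0.183, 0.983, 0.007], [0.983, -0.183, 0.0], [0.001, 0.007, -1.0]]
contact_force: [-0.6, 0.1, 15.5]
finger_gap: 0.119
grasp_force: 30.0
```

View pics/scene1.png

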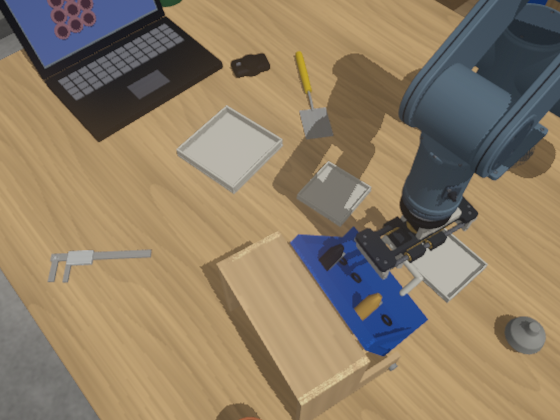

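The brass nozzle is visible at (368,305) and the black one at (332,257), both leaning towards the robot. I'll push slightly further to confirm the stop.

```bash
python3 -m crank '[[0,-0.002,0.0004,-0.002,0],[0,-0.001,0.0002,-0.001,0],[0,0,0,0,0]]' 30
```

```text
t: 5.15
tcp_pos: [0.4513, 0.1163, 0.2926]
tcp_rot: [[0.183, 0.983, 0.014], [0.983, -0.183, -0.001], [0.002, 0.014, -1.0]]
contact_force: [-0.7, -2.8, 33.3]
finger_gap: 0.12
grasp_force: 30.0
```

```bash
python3 -m crank '[[0,0,0,0.002,0],[0.25,0,0,0.001,0],[0.25,0,0,0.0,0],[0.25,0,0,0,0],[0.25,0,0,0.02,0],[0.25,0,0,0.03,0],[0.25,0,0,0.04,0],[0.25,-0.02,0.01,0.04,0.13],[0.25,-0.04,0.02,0,0.15],[0.25,-0.04,0.02,0,0.15],[0.25,0,0,0,0.15],[0.25,0,0,0,0]]' 30
python3 - <<'E'
from h import *
for n in("scene","top"):
    c=cap(n); cv2.imwrite(f"pics/{n}2.png",c["img"]); np.save(f"{n}2.npy",cloud(c))
a=cv2.imread("pics/scene2.png")[200:380,260:460]; b=cv2.imread("pics/top2.png")[130:250,130:270]
cv2.imwrite("pics/crop2.png",np.hstack([cv2.resize(a,(400,360),interpolation=cv2.INTER_CUBIC),cv2.resize(b,(400,360),interpolation=cv2.INTER_CUBIC)]))
E
```

```text
t: 6.35
tcp_pos: [0.3465, 0.1671, 0.4196]
tcp_rot: [[-0.389, 0.921, -0.002], [0.921, 0.389, -0.0], [0.0, -0.002, -1.0]]
contact_force: [0.6, -0.0, -0.8]
finger_gap: 0.251
grasp_force: 0.0
```

View pics/crop2.png

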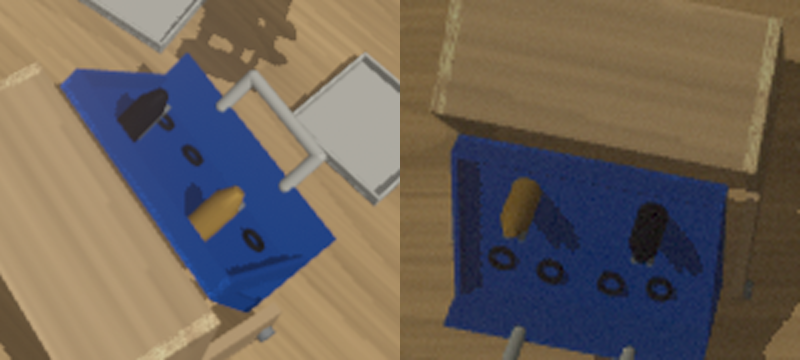

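The crop shows both nozzles clear of the roof. Brass is on the left (+y), at about scene (368,305) and top (312,72 of the crop's scale). Black is on the right.

```bash
python3 - <<'E'
from m import *
o=np.array([.553,.0975,0]);X=np.array([.983,-.183,0]);Y=np.array([.183,.983,0])
for n in("scene","top"):
    w=np.load(f"{n}2.npy"); im=cv2.imread(f"pics/{n}2.png"); hsv=cv2.cvtColor(im,cv2.COLOR_BGR2HSV)
    q=w-o; s=np.stack([q@X,q@Y,w[...,2]],-1)
    box=(abs(s[...,0])<.06)&(abs(s[...,1])<.095)&(s[...,2]>.10)
    for nm,m in(("brass",box&(hsv[...,0]>8)&(hsv[...,0]<35)&(hsv[...,1]>110)&(hsv[...,2]>60)),("black",box&(hsv[...,2]<45))):
        p=s[m]; print(n,nm,len(p))
        if len(p)<10: continue
        print(np.round(np.percentile(p,[3,50,97],axis=0)*1000,1).tolist())
        c=p.mean(0);d=np.linalg.svd(p-c,full_matrices=0)[2][0];print(np.round(c,4),np.round(d,3))
E
```

```text
scene brass 366
[[0.3, 40.5, 154.2], [19.7, 50.7, 169.4], [34.9, 58.8, 180.0]]
[0.019  0.0505 0.1688] [ 0.793  0.043 -0.608]
scene black 13
[[-13.6, 61.3, 100.1], [-11.8, 66.9, 101.9], [-10.9, 73.8, 104.5]]
[-0.012   0.0673  0.1021] [ 0.031  0.999 -0.033]
top brass 158
[[-0.8, 40.8, 151.3], [19.8, 48.9, 170.1], [39.1, 59.0, 180.9]]
[0.0197 0.0493 0.1686] [-0.813  0.038  0.582]
top black 208
[[-13.4, -60.5, 100.9], [17.1, -50.0, 167.3], [38.9, 67.7, 180.0]]
[ 0.0164 -0.0425  0.1609] [-0.214  0.827 -0.52 ]
```

```bash
python3 -m crank '[[0.5,0.0259,-0.0026,0,0.1096],[0.5,0.0259,-0.0026,0,0.1096],[0.5,0.0259,-0.0026,0,0.1096],[0.5,0.0259,-0.0026,0,0.1096],[0.5,0.0259,-0.0026,0,0.1096],[0.5,0.0259,-0.0026,0,0.1096],[0.5,0.0259,-0.0026,0,0.1096],[0.5,0.0259,-0.0026,0,0.1096],[0.5,0.0259,-0.0026,0,0.1096],[0.5,0,0,0,0],[0.5,0,0,0,0],[0.5,0,0,0,0]]' 30
```

```text
t: 7.65
tcp_pos: [0.5808, 0.143, 0.4195]
tcp_rot: [[-0.982, 0.19, -0.002], [0.19, 0.982, -0.0], [0.002, -0.0, -1.0]]
contact_force: [-0.5, 0.3, -0.1]
finger_gap: 0.5
grasp_force: 0.0
```

```bash
python3 -m crank '[[0.5,-0.001,0,-0.03,0],[0.5,0,0,-0.03,0],[0.5,0,0,-0.0235,0],[0.5,0,0,0,0],[0.15,0,0,0,0],[0.15,0,0,0,0],[0.15,0,0,0,0],[0.15,0,0,0,0],[0.15,0,0,0,0],[0.15,0,0,0,0]]' 15
python3 - <<'E'
from h import *
c=cap("scene"); cv2.imwrite("pics/scene3.png",cv2.resize(c["img"][150:390,220:500],(700,600)))
E
```

```text
t: 8.65
tcp_pos: [0.5806, 0.1426, 0.3385]
tcp_rot: [[-0.982, 0.187, 0.003], [0.187, 0.982, -0.001], [-0.003, -0.001, -1.0]]
contact_force: [-0.9, -4.4, 7.0]
finger_gap: 0.252
grasp_force: 15.0
```

View pics/scene3.png

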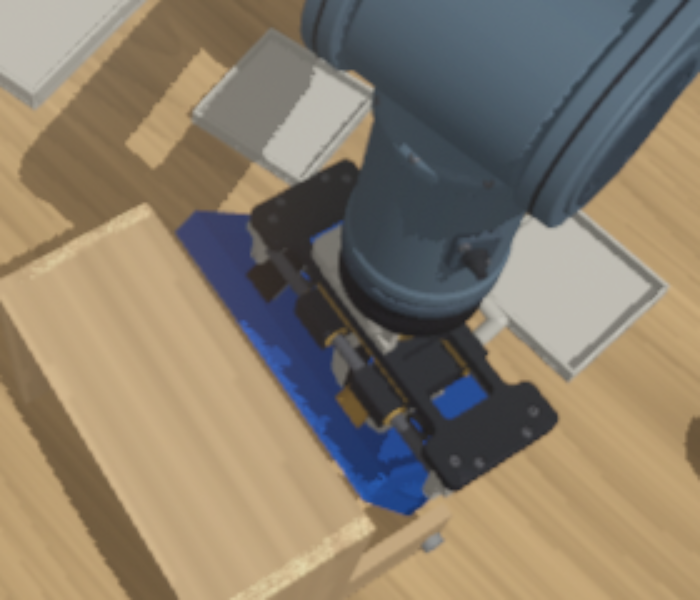

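The fingers closed to 23.4 mm, which matches the nozzle's diameter, and brass shows at the tips near (352,405). Next I lift along the nozzle's own axis.

```bash
python3 -m crank '[[0.15,0,0,0,0],[0.15,-0.0035,0.0006,0.0035,0],[0.15,-0.0035,0.0006,0.0035,0],[0.15,-0.007,0.0013,0.007,0],[0.15,-0.007,0.0013,0.007,0],[0.15,-0.007,0.0013,0.007,0],[0.15,-0.007,0.0013,0.007,0],[0.15,-0.007,0.0013,0.007,0],[0.15,-0.007,0.0013,0.01,0],[0.15,0,0,0.03,0],[0.15,0,0,0.03,0],[0.15,0,0,0,0]]' 25
python3 - <<'E'
from h import *
c=cap("scene"); cv2.imwrite("pics/scene4.png",cv2.resize(c["img"][120:390,200:500],(667,600))); np.save("scene4.npy",cloud(c)); cv2.imwrite("pics/raw4.png",c["img"])
E
```

```text
t: 9.9
tcp_pos: [0.5313, 0.1527, 0.4535]
tcp_rot: [[-0.982, 0.187, 0.008], [0.187, 0.982, 0.001], [-0.007, 0.002, -1.0]]
contact_force: [1.0, 0.0, -0.1]
finger_gap: 0.248
grasp_force: 25.0
```

View pics/scene4.png

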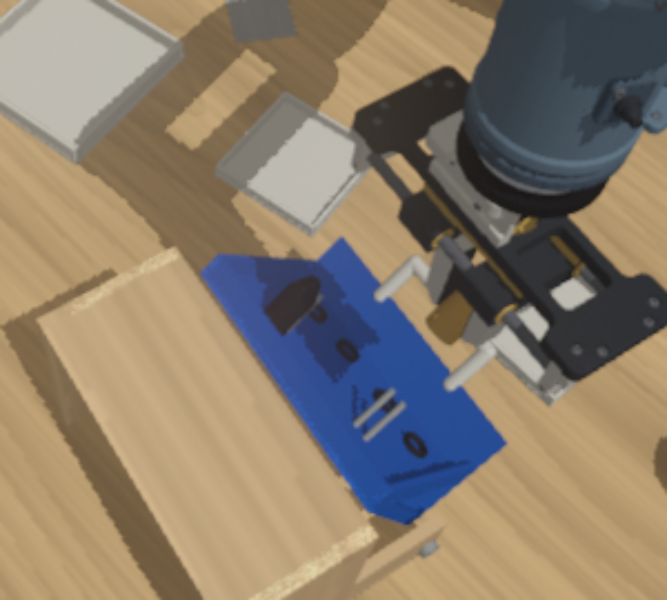

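The brass nozzle is held, near (450,320) in the crop. Black stays in the bin at (295,305), and the pins are empty at (380,415). Next I carry it to the tray.

```bash
python3 -m crank '[[0.15,-0.002,-0.02,0,0],[0.15,-0.004,-0.035,0,0],[0.15,-0.005,-0.04,0,0],[0.15,-0.005,-0.04,0,0],[0.15,-0.005,-0.04,0,0],[0.15,-0.005,-0.04,0,0],[0.15,-0.005,-0.04,0,0],[0.15,-0.005,-0.04,0,0],[0.15,-0.005,-0.04,0,0],[0.15,-0.005,-0.04,0,0],[0.15,-0.005,-0.04,0,0],[0.15,-0.005,-0.04,0,0]]' 25; python3 -m crank '[[0.15,-0.001,-0.03,-0.02,0],[0.15,0,-0.017,-0.04,0],[0.15,0,0,-0.04,0],[0.15,0,0,-0.04,0],[0.15,0,0,-0.04,0],[0.15,0,0,-0.025,0],[0.15,0,0,0,0],[0.15,0,0,0,0]]' 25
python3 - <<'E'
from h import *
c=cap("scene"); cv2.imwrite("pics/scene5.png",cv2.resize(c["img"][60:260,130:350],(660,600)));np.save("scene5.npy",cloud(c))
E
```

```text
t: 11.15
tcp_pos: [0.4744, -0.3039, 0.447]
tcp_rot: [[-0.982, 0.187, -0.002], [0.187, 0.982, 0.002], [0.002, 0.002, -1.0]]
contact_force: [1.2, -0.2, -0.4]
finger_gap: 0.251
grasp_force: 25.0
t: 11.95
tcp_pos: [0.474, -0.3494, 0.243]
tcp_rot: [[-0.982, 0.187, -0.002], [0.187, 0.982, 0.002], [0.002, 0.001, -1.0]]
contact_force: [0.1, 0.0, -1.2]
finger_gap: 0.247
grasp_force: 25.0
```

View pics/scene5.png

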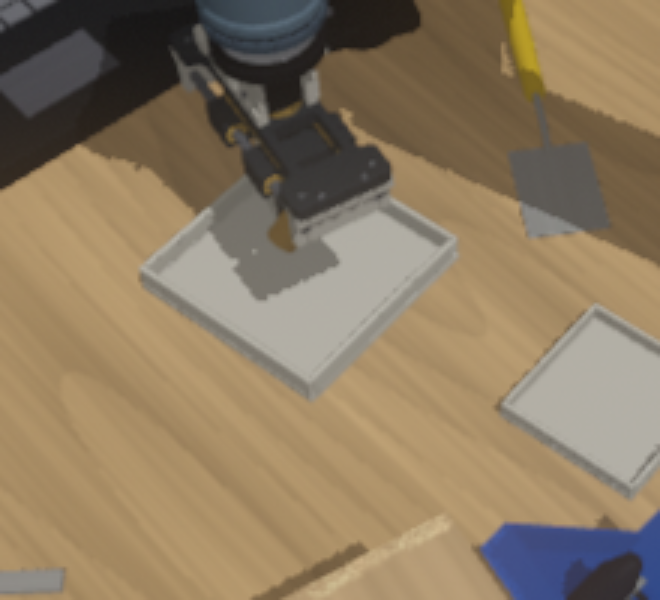

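The nozzle is held over the middle of the large tray. I'll lower it until it touches.

```bash
python3 -m crank '[[0.15,0,0,-0.015,0],[0.15,0,0,-0.012,0],[0.15,0,0,-0.003,0],[0.15,0,0,-0.002,0],[0.15,0,0,0,0]]' 8; python3 -m crank '[[0.15,0,0,-0.002,0],[0.15,0,0,-0.002,0],[0.15,0,0,0,0]]' 8
```

```text
t: 12.5
tcp_pos: [0.4743, -0.3499, 0.212]
tcp_rot: [[-0.982, 0.187, 0.0], [0.187, 0.982, -0.0], [-0.0, -0.0, -1.0]]
contact_force: [-0.3, -0.5, -0.5]
finger_gap: 0.257
grasp_force: 8.0
t: 12.8
tcp_pos: [0.4743, -0.3499, 0.2079]
tcp_rot: [[-0.982, 0.187, 0.0], [0.187, 0.982, -0.001], [-0.001, -0.001, -1.0]]
contact_force: [0.7, -0.1, 1.4]
finger_gap: 0.256
grasp_force: 8.0
```

```bash
python3 -m crank '[[0.15,0,0,-0.002,0],[0.15,0,0,-0.002,0],[0.15,0,0,0,0]]' 4; python3 -m crank '[[0.15,-0.002,0.0004,-0.002,0],[0.15,-0.002,0.0004,-0.002,0],[0.15,-0.002,0.0004,-0.002,0],[0.15,0,0,0,0]]' 4; python3 -m crank '[[0.15,-0.002,0.0004,-0.002,0],[0.15,-0.002,0.0004,-0.001,0],[0.15,0,0,0,0]]' 4
python3 - <<'E'
from h import *
c=cap("scene"); cv2.imwrite("pics/scene6.png",cv2.resize(c["img"][90:200,170:290],(655,600)))
E
```

```text
t: 13.1
tcp_pos: [0.4742, -0.3499, 0.2042]
tcp_rot: [[-0.982, 0.187, 0.0], [0.187, 0.982, -0.001], [-0.0, -0.001, -1.0]]
contact_force: [-1.8, -0.1, 4.0]
finger_gap: 0.26
grasp_force: 4.0
t: 13.5
tcp_pos: [0.4677, -0.3485, 0.1972]
tcp_rot: [[-0.982, 0.187, -0.001], [0.187, 0.982, 0.0], [0.001, 0.0, -1.0]]
contact_force: [-1.3, -0.6, 2.2]
finger_gap: 0.257
grasp_force: 4.0
t: 13.8
tcp_pos: [0.4644, -0.3478, 0.1946]
tcp_rot: [[-0.982, 0.187, 0.001], [0.187, 0.982, -0.0], [-0.001, -0.0, -1.0]]
contact_force: [1.1, 0.1, 0.7]
finger_gap: 0.253
grasp_force: 4.0
```

View pics/scene6.png

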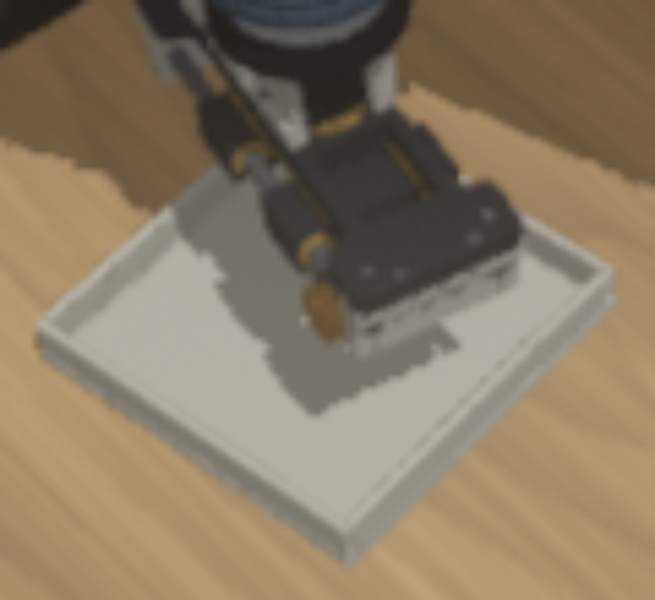

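The base disc now stands upright at about (322,315), so the nozzle lies nearly flat on the tray floor. I'll open gently and retreat.

```bash
python3 -m crank '[[0.29,0,0,0,0],[0.32,0,0,0,0],[0.4,0,0,0,0],[0.5,0,0,0,0],[0.5,0,0,0,0],[0.5,0,0,0.02,0],[0.5,0,0,0.04,0],[0.5,0,0,0.05,0],[0.5,-0.02,0,0.05,0],[0.5,-0.04,0,0.02,0],[0.5,-0.04,0,0,0],[0.5,-0.03,0.02,0,0]]'
python3 - <<'E'
from m import *
c=cap("scene"); im=c["img"]; w=cloud(c); cv2.imwrite("pics/scene7.png",im)
hsv=cv2.cvtColor(im,cv2.COLOR_BGR2HSV)
m=(abs(w[...,0]-.474)<.075)&(abs(w[...,1]+.349)<.075)&(w[...,2]<.08)&(hsv[...,1]>110)
rect(w,m,"brass")
E
```

```text
t: 15.05
tcp_pos: [0.334, -0.3288, 0.3722]
tcp_rot: [[-0.982, 0.188, 0.001], [0.188, 0.982, -0.003], [-0.002, -0.003, -1.0]]
contact_force: [-0.7, 0.2, -0.2]
finger_gap: 0.5
grasp_force: 0.0
brass 170 [ 0.4578 -0.3416] [0.0176 0.0483] 80.37 z [0.0161 0.0255 0.0304]
```

View pics/scene7.png

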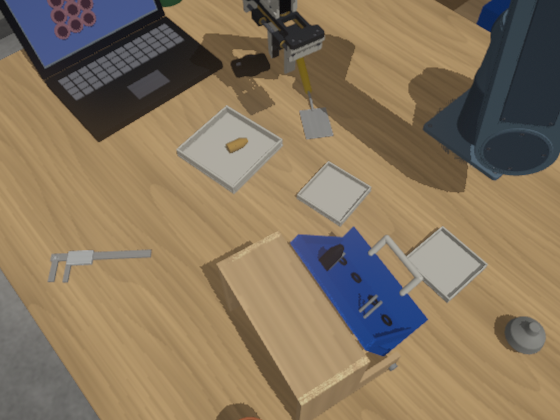

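The brass nozzle lies in the tray at (237,145), its top about 29 mm above the table as expected. Black remains in the tipped bin at (332,257), and the arm is clear.

```bash
python3 -m crank '[[0.5,0,0,0,0],[0.5,0,0,0,0],[0.5,0,0,0,0]]'; python3 -c "
from rig import bot
print(bot.job_done())"
```

```text
t: 15.4
tcp_pos: [0.3364, -0.3283, 0.3712]
tcp_rot: [[-0.982, 0.187, 0.001], [0.187, 0.982, -0.001], [-0.001, -0.001, -1.0]]
contact_force: [0.4, -0.5, 1.0]
finger_gap: 0.506
grasp_force: 0.0
the job is handed in; nothing more can be done
None
```

The bin is tipped fully to its stop, the brass nozzle was set down lying in the 170 mm white tray, the black nozzle is still in the bin, and the job was handed in at 15.4 s with the arm clear of everything; no verdict came back.

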